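Make up two mending kits in the tapestry workshop

TASK

Make up the two mending kits. For the divided tray: stand the red-lidded pin tub in the well with the red floor and the black magnifier in the well with the yellow floor; for the carrier: stand the orange case next to its fixed dark end wall and the blue case next to the orange one, both upright, flat side to flat side and about midway across the base, then slide the metal stop up snug so that the two cases are held between stop and wall. Leave the white case and the green-lidded tub standing where they are.

Things in the scene. Friction and masses are not known exactly. Their poses are not given: they have to be found in the camera images.
- case_orange: the orange case: slim hard needle case with a blank paper label on each broad face, standing on edge on the table: 56 mm long (its x), 26 mm thick (its y), 80 mm tall, about 110 g. Origin: centre of its underside, z up. Front and back are alike (a half turn makes no difference)
- case_blue: the blue case: slim hard needle case with a blank paper label on each broad face, standing on edge on the table: 56 mm long (its x), 26 mm thick (its y), 80 mm tall, about 110 g. Origin: centre of its underside, z up. Front and back are alike (a half turn makes no difference)
- case_white: the white case, which stays where it is: slim hard needle case with a blank paper label on each broad face, standing on edge on the table: 56 mm long (its x), 26 mm thick (its y), 80 mm tall, about 110 g. Origin: centre of its underside, z up. Front and back are alike (a half turn makes no difference)
- tub_red: round pin tub, white with a red lid: lid diameter 41 mm, body diameter 38 mm, 46 mm tall (the lid is the top 14 mm), about 70 g, standing upright on the table. Origin: centre of its underside, z up
- tub_green: round pin tub, white with a green lid: lid diameter 41 mm, body diameter 38 mm, 46 mm tall (the lid is the top 14 mm), about 70 g, standing upright on the table. Origin: centre of its underside, z up. It stays where it is
- loupe: stand magnifier: short black cylinder with a glass lens in its top and a steel band round its middle, 42 mm in diameter (45 mm at the band, which gives no contact), 40 mm tall, about 80 g, standing upright on the table. Origin: centre of its underside, z up
- tray: shallow plywood tray fixed to the table, 120 mm (its x) by 225 mm (its y), walls 20 mm high, 5 mm thick; floor top 5 mm above the table. A cross wall at y = 0 parts it into two wells about 110 mm (x) by 105 mm (y) inside: red floor on the +y side, centre at y = +55 mm; yellow floor on the -y side, centre at y = -55 mm. Origin: centre of its underside, z up
- carrier: carrier fixed to the table: plywood base 110 mm (its x) by 240 mm (its y), top 8 mm above the table, long sides open. At its +y end a fixed wall of dark wood, 90 mm wide, top 78 mm above the table, inner face at y = +104 mm. Cases stand on the base with their 26 mm thickness along its y. Origin: centre of its underside, z up
- stop (a joint): the carrier's sliding stop: upright aluminium plate 90 mm wide, 10 mm thick, top 68 mm above the table. Value in m: 0 = fully back, grows as it slides along the carrier's +y to the wall, max 0.13. Its front face is at carrier y = -50 mm + value, its back face at -60 mm + value; 0.102 = snug on two cases. Starts at 0 to 0.022; takes about 2 N to slide and stays where left
- stop_back (a point): middle of the upper edge of the stop's back face, the face to push on (68.5 mm above the table); axes as the carrier's. Behind it the base is free, at least 60 mm of it at the start
Things that resemble listed ones, but are neither listed nor needed, are in the scene too. What is shaped like the loupe but pink is not meant.

How it is judged (in metres and radians):
At the end, for the whole second after the job is handed in: Red tub upright on the red well's floor, magnifier upright on the yellow well's; on the carrier, upright, orange case at the wall, blue beside it, both within 25 mm of mid-width; stop within 5 mm of snug (joint over 0.097); all released and at rest (y of tub_red in the frame of tray between 0.012 and 0.105 m and x of tub_red in the frame of tray between -0.05 and 0.05 m and z of each of tub_red, loupe in the frame of tray below 0.012 m and angle between each of tub_red, loupe's own z axis and vertical below 0.15 rad and y of loupe in the frame of tray between -0.105 and -0.012 m and x of loupe in the frame of tray between -0.05 and 0.05 m and y of case_orange in the frame of carrier between 0.08 and 0.1 m and x of case_orange in the frame of carrier between -0.025 and 0.025 m and z of each of case_orange, case_blue in the frame of carrier below 0.014 m and angle between each of case_orange, case_blue's own z axis and vertical below 0.12 rad and y of case_blue in the frame of carrier between 0.052 and 0.074 m and x of case_blue in the frame of carrier between -0.025 and 0.025 m and value of joint stop above 0.097 m and linear speed of each of tub_red, loupe, case_orange, case_blue below 0.02 m/s and contact force between each of tub_red, loupe, case_orange, case_blue and the fingers below 0.1 N and velocity of joint stop between -0.02 and 0.02 m/s); the robot touches nothing.
It fails at once if the white case moved by more than 30 mm or knocked over (distance of case_white from where it was at the start of the episode above 0.03 m or angle between case_white's own z axis and vertical above 0.4 rad).
It fails at once if the green-lidded tub moved by more than 30 mm or knocked over (distance of tub_green from where it was at the start of the episode above 0.03 m or angle between tub_green's own z axis and vertical above 0.4 rad).
It also fails if it takes over 112 s, if anything falls off the work surface, if the arm or the gripper's body presses on something with over 40 N, if the wrist force passes 120 N, or if a joint passes its speed limit or range.

ROBOT

A 6-joint arm with a two-finger parallel gripper is mounted at the origin on the work surface. World frame = base frame: x ahead of the robot, y to its left, z up, the work surface at z = 0. Lengths are in mm, angles in rad, forces in N, time in s.
With the tool pointing down it reaches from about 350 to 975 mm from the base axis. Payload 7.1 kg.
Tool frame: the origin (TCP) lies midway between the tips of the shut fingers; the grasp point (between the pads) lies 19 mm behind it (ctrl.grip_depth is the distance from the TCP to the grasp point, in mm); z points along the fingers, y is the line along which they close (so a half turn about z gives the same grasp; the last joint's range is limited). The gripper opens to 88 mm and grips with 3 to 60 N. Pads are 20 mm wide; open, the fingers measure 115 mm over their backs; the gripper's body (75 mm by 178 mm) begins 61 mm behind the grasp point.
Start: joints at [-1.293, 0.423, 1.63, -0, 1.089, -0.019], TCP at [182.806, -597.651, 222.675] pointing down, gripper open.
Joint ranges: [-3, 3], [-0.9, 2.11], [0.09, 2.58], [-1.31, 4.45], [0.11, 2.69], [-2.54, 2.54]. Speed limits (rad/s): [2.39, 2.39, 3.01, 3.14, 3.14, 3.14].

INTERFACE

Orientations are given as a rotation vector (axis times angle).
In Python, from workcell import ctrl, cams gives the robot as it stands.
- The arm moves only by the tool move_arm, never from a script. Its argument "steps" is a list of rows, each a list of 3 entries, a list of its own where there are three numbers: the shift along the tool's x, y, z in units of 25 mm (1.0 is 25 mm), then the turn about the tool's z in units of 5 degrees (1.0 is 5 degrees), then the closure, from 0 (fully open) to 1 (shut). A call has 1 to 20 rows; each row shifts and turns the commanded pose from where the row before left it, along the tool's axes as they then stand; what a row does not reach is not made up. A row lasts 1/12 s, in which the tool goes at most 41.7 mm and 7.16 degrees, less where a joint would pass 70% of its speed; a pose out of reach is approached as far as the arm can. A call is refused whole if a number of a shift passes 1 or a number of a turn 1, either way. A call with a gripper value outside its range is refused whole. The fingers move at their own pace and stop on an object; the grip force is fixed at half the most. Time passes only in rows, so rows that do not move let the fingers close. It gives the time, the measured TCP pose, the force, the opening and the grip force at its end, in the units of the state.
- ctrl.get_obs(): the state, without advancing time (a new reading comes with each control period).
- cams.get_image(name): name is "side" or "top" or "wrist"; returns a dict with "image" (384x512x3 uint8, red, green, blue), "camera_matrix" (3x3 intrinsics, pixels), "xyz" and "rotation" of the camera in the world; the wrist camera has in their place "mount" (4x4, takes a point from camera to tool coordinates, whose origin is the TCP and whose axes are the flange's). Camera axes: x right, y down, z forward; pixel columns grow to the right and rows downward; lengths in mm; the calibration is good to about 2 mm. The wrist camera is an equidistant fisheye: a pixel r from the principal point sees the ray r / f radians off the axis. A picture is of the moment at which its call begins: read the wrist's pose just before it. There is no depth.
- ctrl.close_job(): hands the job in; it is judged then, once.
Trained networks look in the newest picture that a camera, given by its name, has taken for a name from the list of things; names that differ only in an ending like _2 or _b are one class to them, and where a whole thing is asked for, a point or a joint stands for the part that bears it (a point fixed in the world has none). Each returns a list of dicts, best first, with "p" (0 to 1); they miss things now and then, are a little off and sometimes report something else, mostly with a low value. They report only what shows in the picture. A call takes as long as a camera call. They do not tell look-alikes from the thing itself.
- cams.boxes_of(camera, thing): "rect" ([centre column, centre row, width, height] in pixels, round what is visible of it).
- cams.cut_out(camera, thing): "pixels" (384x512 bool, what is visible of it) and "rect" ([centre column, centre row, width, height] in pixels, round what is visible of it).
The state is a dict: "t": time; "qpos": joint angles; "qvel": joint speeds; "joint_torque": joint torques, N m; "ee_pos": TCP position; "orientation": TCP orientation; "ft_force": force on the tool from outside, world axes, zero at the start; "moment": the same for the moment, N m; "width": finger opening in mm; "grasp_force": force on a finger pad.
Only numpy, scipy, OpenCV 4.12 (cv2) and the standard library are available. Lean on these libraries where they do the work, as an engineer would, in place of code of your own. Each camera call takes 0.05 s, during which the arm holds its last target. There are 200 camera calls.

## Working session

There is one attempt and no reset: what is moved stays moved. The work goes in short steps, Python scripts to look and compute and a tool call to move; the robot and the scene stay as the last step left them, time stands still between calls to the robot, and variables do not carry over. Pictures are saved under pics/ and viewed, at most 14 in all, crops included, and the job is handed in when it is done.

Besides the shell and the picture viewer there is one more tool, called after "Emit:" as name([rows], argument=value, ...), one row to a line, values as JSON. move_arm: Moves the arm, as the interface text tells. Its arguments: {"type":"object","properties":{"steps":{"type":"array"}},"required":["steps"]}

```bash
ls; mkdir -p pics; cat > h.py <<'E'
import numpy as np, cv2
from scipy.spatial.transform import Rotation as R
from workcell import ctrl, cams
def ray(im,u,v):
    K=np.array(im["camera_matrix"]);d=np.linalg.inv(K)@[u,v,1]
    Rm=np.array(im["rotation"]); return np.array(im["xyz"]),Rm@d
def onz(im,u,v,z):
    o,d=ray(im,u,v); return o+d*(z-o[2])/d[2]
E
python3 - <<'E'
from h import *
o=ctrl.get_obs();print(o['t'],o['ee_pos'],o['orientation'],o['width'])
for c in("top","side"):
    im=cams.get_image(c);cv2.imwrite(f"pics/{c}0.png",cv2.cvtColor(im["image"],cv2.COLOR_RGB2BGR))
    print(c,im["xyz"],np.round(im["rotation"],3).tolist(),np.round(im["camera_matrix"],1).tolist())
    for n in "case_orange case_blue case_white tub_red tub_green loupe tray carrier stop".split():
        for b in cams.boxes_of(c,n)[:4]: print(n,np.round(b["p"],2),np.round(b["rect"],1),onz(im,*b["rect"][:2],40 if n not in("tray","carrier") else 8).round(0)[:2])
E
```

```text
pics
0.0 [ 182.66697786 -597.13974421  221.90404754] [-3.10558188e+00 -4.64250956e-01  2.71733137e-04] 87.67711417100114
top [450.48790348 -44.58611542 901.48088775] [-2.169, 2.176, -0.017] [[372.8, 0.0, 255.3], [0.0, 372.8, 191.9], [0.0, 0.0, 1.0]]Traceback (most recent call last):
  File "<stdin>", line 7, in <module>
  File "h.py", line 8, in onz
    o,d=ray(im,u,v); return o+d*(z-o[2])/d[2]
                                         ~^^^
IndexError: invalid index to scalar variable.
```

Rotation is a rotation vector.

```bash
sed -i 's/Rm=np.array(im\["rotation"\])/Rm=R.from_rotvec(im["rotation"]).as_matrix()/' h.py
python3 - <<'E'
from h import *
for c in("top","side"):
    im=cams.get_image(c);cv2.imwrite(f"pics/{c}0.png",cv2.cvtColor(im["image"],cv2.COLOR_RGB2BGR))
    print(c,im["xyz"],np.round(im["rotation"],3).tolist())
    for n in "case_orange case_blue case_white tub_red tub_green loupe tray carrier stop".split():
        for b in cams.boxes_of(c,n)[:4]: print(n,np.round(b["p"],2),np.round(b["rect"],1),onz(im,*b["rect"][:2],40 if n not in("tray","carrier") else 8).round(0)[:2])
E
```

```text
top [450.48790348 -44.58611542 901.48088775] [-2.169, 2.176, -0.017]
case_orange 0.69 [219.4 116.1  21.1  31.7] [679.  75.]
case_blue 0.84 [275.9 214.1  17.9  29.1] [448. -57.]
case_white 0.81 [276.1 115.3  14.5  33.5] [679. -58.]
tub_red 0.48 [285.2 164.9  18.8  12.6] [562. -79.]
tub_red 0.25 [276.7 211.9  20.   30.8] [453. -58.]
tub_green 0.84 [221.1 167.1  20.3  18.9] [558.  71.]
loupe 0.86 [156.9 245.7  19.3  18.6] [376. 220.]
loupe 0.62 [239.  257.2  20.6  18.1] [350.  29.]
loupe 0.61 [216.5 209.   16.4  21.2] [460.  81.]
tray 0.95 [378.  190.1 102.8  77.1] [ 504. -299.]
carrier 0.96 [128.1 194.7 109.7  46. ] [496. 302.]
stop 0.61 [146.1 192.4  11.3  36.1] [500. 247.]
side [399.3224576  612.49759793 616.5613358 ] [-0.307, 2.766, -1.281]
case_orange 0.75 [182.4 219.7  33.7  36.4] [680.  77.]
case_blue 0.81 [294.7 196.4  28.4  35.9] [456. -54.]
case_white 0.95 [204.6 182.9  29.1  32.7] [675. -53.]
case_white 0.18 [246.2 304.2  50.3  35.9] [496. 249.]
tub_red 0.63 [252.3 189.8  20.7  24.1] [557. -54.]
tub_green 0.95 [235.2 234.9  23.3  23.4] [558.  95.]
loupe 0.86 [282.7 246.8  21.   23.3] [457. 105.]
loupe 0.77 [339.9 239.1  22.1  28.1] [346.  58.]
loupe 0.59 [310.6 316.2  24.7  31.8] [384. 247.]
tray 0.64 [286.1 152.2  67.3  56.5] [ 511. -274.]
carrier 0.71 [287.9 150.   67.6  55.6] [ 507. -286.]
carrier 0.64 [233.2 331.5  99.9 105. ] [511. 286.]
stop 0.88 [246.2 304.4  48.9  31.5] [496. 249.]
```

View pics/top0.png

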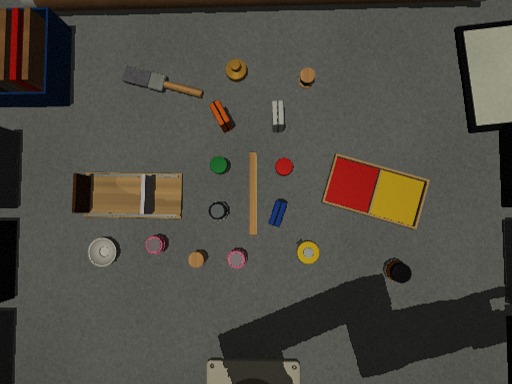

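View pics/side0.png

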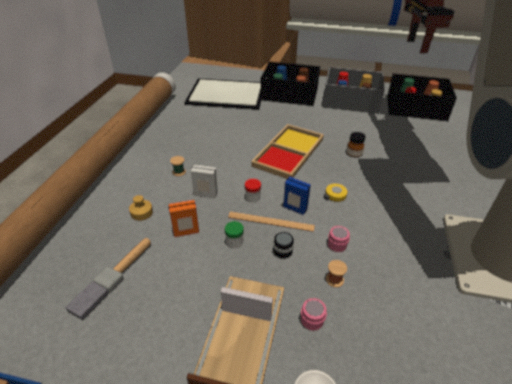

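The top view shows orange case (221,116), blue (278,213), white (278,115), red tub (284,167), green (219,165), the black magnifier (218,211; the other two are pink), tray (377,190) with its red side left, and carrier (128,195) with the dark wall left (world +y). Next I fit models to the masks.

```bash
cat >> h.py <<'E'
from scipy.optimize import minimize
def box(cx,cy,lx,ly,z0,z1): return np.array([[cx+a*lx/2,cy+b*ly/2,z] for a in(-1,1) for b in(-1,1) for z in(z0,z1)],float)
def cyl(r,z0,z1): return np.array([[r*np.cos(a),r*np.sin(a),z] for a in np.linspace(0,6.28,40) for z in(z0,z1)])
M=dict(case=[box(0,0,56,26,0,80)],tub=[cyl(19,0,46),cyl(20.5,32,46)],loupe=[cyl(21,0,40),cyl(22.5,15,25)],
 tray=[box(0,0,120,225,0,20)],carrier=[box(0,0,110,240,0,8),box(0,112,90,16,0,78)],stop=[box(0,-55,90,10,8,68)])
def place(P,p): 
    c,s=np.cos(p[2]),np.sin(p[2]); return P@np.array([[c,s,0],[-s,c,0],[0,0,1]])+[p[0],p[1],p[3] if len(p)>3 else 0]
def proj(im,X):
    Y=(X-im["xyz"])@R.from_rotvec(im["rotation"]).as_matrix(); uv=Y@np.array(im["camera_matrix"]).T; return uv[:,:2]/uv[:,2:]
def sil(im,parts,p):
    m=np.zeros((384*4,512*4),np.uint8)
    for P in parts: cv2.fillConvexPoly(m,cv2.convexHull(((proj(im,place(P,p))+.5)*4*16).astype(np.int32)),255,shift=4)
    return cv2.resize(m,(512,384),interpolation=cv2.INTER_AREA)/255.
def mask(cam,name,near=None):
    L=cams.cut_out(cam,name)
    if near is not None: L=[b for b in L if np.hypot(b["rect"][0]-near[0],b["rect"][1]-near[1])<25]
    return L[0]["pixels"].astype(float) if L else None
def fit(views,parts,p0,round_=False,z=0):
    f=lambda q: sum(np.abs(sil(im,parts,[q[0],q[1],p0[2] if round_ else q[2]/100,z])-m).sum()/m.sum() for im,m in views)
    x0=np.array([p0[0],p0[1]]+([] if round_ else [p0[2]*100])); n=len(x0)
    S=np.vstack([x0]+[x0+12*np.eye(n)[i] for i in range(n)])
    r=minimize(f,x0,method="Nelder-Mead",options=dict(initial_simplex=S,xatol=.1,fatol=1e-4)); q=r.x
    return np.array([q[0],q[1],p0[2] if round_ else q[2]/100]),r.fun
E
cat > meas.py <<'E'
from h import *
it=cams.get_image("top");tops={}
N=dict(case_orange=((219,116),(182,220),-.45),case_blue=((277,213),(295,196),.4),case_white=((277,115),(205,183),0),tub_red=((284,166),(252,190),0),tub_green=((220,166),(235,235),0),loupe=((217,210),(283,247),0),tray=((378,190),(287,151),-.25),carrier=((128,195),(233,331),0))
def go(cam,i): return {n:(i,mask(cam,n,v[0 if cam=="top" else 1])) for n,v in N.items()}
T=go("top",it); is_=cams.get_image("side"); S=go("side",is_)
for n,v in N.items():
    k=n.split("_")[0]; h=dict(case=40,tub=23,loupe=20,tray=10,carrier=8)[k]
    V={"t":T[n],"s":S[n]}
    g=onz(it,*v[0],h)
    for key in("ts","t","s"):
        vv=[V[c] for c in key if V[c][1] is not None]
        if k=="carrier" and "s" in key: continue
        if vv: p,e=fit(vv,M[k],[g[0],g[1],v[2]],k in("tub","loupe")); print(n,key,p.round(2),round(e,2))
E
python3 meas.py
```

```text
case_orange ts [ 6.7999e+02  7.2420e+01 -3.1000e-01] 0.22
case_orange s [ 6.7999e+02  7.2420e+01 -3.1000e-01] 0.22
case_blue ts [ 4.5366e+02 -5.8970e+01 -3.7000e-01] 0.54
case_blue t [ 4.5466e+02 -5.9940e+01 -3.5000e-01] 0.46
case_blue s [ 4.5319e+02 -5.3940e+01  2.7000e-01] 0.15
case_white ts [ 6.7804e+02 -6.0080e+01  6.0000e-02] 0.19
case_white t [ 6.7814e+02 -6.0100e+01  6.0000e-02] 0.08
case_white s [ 6.7634e+02 -5.7330e+01  2.4000e-01] 0.08
tub_red ts [561.19 -72.64   0.  ] 0.42
tub_red t [559.35 -73.64   0.  ] 0.3
tub_red s [560.83 -71.19   0.  ] 0.1
tub_green ts [563.47  75.99   0.  ] 0.25
tub_green t [563.47  75.99   0.  ] 0.25
loupe ts [459.59  81.32   0.  ] 0.31
loupe t [459.31  80.74   0.  ] 0.14
loupe s [459.72  81.43   0.  ] 0.17
tray ts [ 5.0449e+02 -2.8842e+02 -2.8000e-01] 0.08
tray t [ 5.0405e+02 -2.8949e+02 -2.9000e-01] 0.03
tray s [ 5.0515e+02 -2.8419e+02 -2.9000e-01] 0.03
carrier t [ 4.9739e+02  2.9076e+02 -2.0000e-02] 0.05
```

```bash
cat > meas2.py <<'E'
from h import *
it=cams.get_image("top"); mt={n:mask("top",n,c) for n,c in dict(case_orange=(219,116),case_blue=(277,213),tub_red=(284,166),stop=(146,192)).items()}
is_=cams.get_image("side"); ms={n:mask("side",n,c) for n,c in dict(case_orange=(182,220),case_blue=(295,196),tub_red=(252,190),stop=(246,304)).items()}
for n,p0 in dict(case_orange=[680,74,.4],case_blue=[453,-58,-.4],tub_red=[561,-74,0]).items():
    for key,V in dict(ts=[(it,mt[n]),(is_,ms[n])],t=[(it,mt[n])],s=[(is_,ms[n])]).items():
        V=[v for v in V if v[1] is not None]
        if V: p,e=fit(V,M[n.split("_")[0]],p0,n=="tub_red");print(n,key,p.round(2),round(e,2))
for key,V in dict(t=(it,mt["stop"]),s=(is_,ms["stop"])).items():
    if V[1] is not None: p,e=fit([V],M["stop"],[497,300,-.02],True);print("stop: carrier origin if value 0",key,p,e)
# colour check of blue and red in top image
hsv=cv2.cvtColor(it["image"],cv2.COLOR_RGB2HSV)
for n,lo,hi,c in(("blue",(105,120,30),(130,255,255),(277,213)),("red",(170,150,60),(180,255,255),(284,166)),("orange",(3,150,60),(15,255,255),(219,116))):
    m=cv2.inRange(hsv,lo,hi)
    if n=="red": m|=cv2.inRange(hsv,(0,150,60),(3,255,255))
    w=np.zeros_like(m);w[c[1]-25:c[1]+25,c[0]-25:c[0]+25]=1;m=m*w
    q=cv2.findNonZero(m);r=cv2.minAreaRect(q);print(n,len(q),r,onz(it,*r[0],46 if n=="red" else 80)[:2])
E
python3 meas2.py
```

```text
case_orange ts [6.7941e+02 7.1730e+01 5.1000e-01] 0.41
case_orange t [6.7873e+02 7.2230e+01 4.5000e-01] 0.3
case_orange s [6.7869e+02 7.4250e+01 5.1000e-01] 0.1
case_blue ts [ 4.5224e+02 -5.8570e+01 -3.1000e-01] 0.18
case_blue t [ 4.5135e+02 -5.8900e+01 -3.2000e-01] 0.07
case_blue s [ 4.5305e+02 -5.4530e+01 -3.3000e-01] 0.05
tub_red ts [560.97 -74.23   0.  ] 0.23
tub_red t [560.57 -74.94   0.  ] 0.09
tub_red s [560.3  -71.33   0.  ] 0.12
stop: carrier origin if value 0 t [ 4.97119385e+02  3.01478027e+02 -2.00000000e-02] 0.06674853657538173
stop: carrier origin if value 0 s [ 4.97533405e+02  3.03434456e+02 -2.00000000e-02] 0.039375303193903255
blue 269 ((277.3999938964844, 212.80001831054688), (11.384199142456055, 25.298219680786133), 18.43494987487793) [451.17094499 -59.32063758]
red 246 ((283.5000305175781, 166.50001525878906), (16.970561981201172, 16.970561981201172), 45.0) [557.5772468  -74.53064421]
orange 259 ((220.48854064941406, 115.1215591430664), (30.342388153076172, 11.446125030517578), 61.69924545288086) [670.25022585  66.96743758]
```

```bash
cat > rel.py <<'E'
import sys
from h import *
# args: x y z yangle(rad, closing line) ; prints turn units, then shift units along tool axes after the turn, and rows needed
x,y,z,a=map(float,sys.argv[1:5]); o=ctrl.get_obs(); Rm=R.from_rotvec(o["orientation"]).as_matrix()
cur=np.arctan2(Rm[1,1],Rm[0,1]); d=(a-cur+np.pi/2)%np.pi-np.pi/2
if len(sys.argv)>5: d=a-cur
turn=-np.degrees(d)/5; Rn=Rm@R.from_euler("z",-d).as_matrix()
s=Rn.T@(np.array([x,y,z])-o["ee_pos"])/25
print("t",round(o["t"],2),"pos",np.round(o["ee_pos"],1),"yang",round(cur,3),"tilt",np.round(Rm[:2,2],3),"q6",round(o["qpos"][5],2),"w",round(o["width"],1),"F",np.round(o["ft_force"],1))
print("turn",round(turn,2),"q6->",round(o["qpos"][5]-d,2),"(minus q1 change) shift",s.round(2),"rows>=",int(np.ceil(max(abs(s)))))
E
python3 rel.py 679 72 150 0.48
```

```text
t 2.5 pos [ 182.8 -597.7  222.7] yang -1.274 tilt [ 0. -0.] q6 -0.02 w 87.7 F [ 0.5 -0.6 -0.4]
turn 15.9 q6-> 1.37 (minus q1 change) shift [-14.59 -29.97   2.91] rows>= 30
```

Emit:
move_arm([
  [[0,0,0],-1,0],
  [[0,0,0],-1,0],
  [[0,0,0],-1,0],
  [[0,0,0],-1,0],
  [[0,0,0],-1,0],
  [[0,0,0],-1,0],
  [[0,0,0],-1,0],
  [[0,0,0],-1,0],
  [[0,0,0],-1,0],
  [[0,0,0],-1,0],
  [[0,0,0],-1,0],
  [[0,0,0],-1,0],
  [[0,0,0],-1,0],
  [[0,0,0],-1,0],
  [[0,0,0],-1,0],
  [[0,0,0],-1,0],
  [[0,0,0],-1,0],
  [[0,0,0],-1,0],
  [[0,0,0],-1,0],
  [[0,0,0],-1,0],
])

```text
t: 4.17
ee_pos: [182.8, -597.6, 222.7]
orientation: [-1.636, -2.682, -0.0]
ft_force: [0.1, 0.6, 0.5]
width: 87.8
grasp_force: 0.0
```

```bash
python3 rel.py 679 72 150 0.48 1
```

```text
t 4.17 pos [ 182.8 -597.6  222.7] yang 0.476 tilt [-0.  0.] q6 -1.77 w 87.8 F [0.1 0.6 0.5]
turn -0.05 q6-> -1.77 (minus q1 change) shift [14.59 29.97  2.91] rows>= 30
```

Emit:
move_arm([
  [[0.5,1,0],0,0],
  [[0.5,1,0],0,0],
  [[0.5,1,0],0,0],
  [[0.5,1,0],0,0],
  [[0.5,1,0],0,0],
  [[0.5,1,0],0,0],
  [[0.5,1,0],0,0],
  [[0.5,1,0],0,0],
  [[0.5,1,0],0,0],
  [[0.5,1,0],0,0],
  [[0.5,1,0],0,0],
  [[0.5,1,0],0,0],
  [[0.5,1,0],0,0],
  [[0.5,1,0],0,0],
  [[0.5,1,0],0,0],
  [[0.5,1,0],0,0],
  [[0.5,1,0],0,0],
  [[0.5,1,0],0,0],
  [[0.5,1,0],0,0],
  [[0.5,1,0],0,0],
])

```text
t: 5.83
ee_pos: [515.6, -146.6, 222.9]
orientation: [1.641, 2.678, 0.0]
ft_force: [0.3, 0.1, -0.5]
width: 88.1
grasp_force: 0.0
```

```bash
python3 rel.py 679 72 150 0.48 1
```

```text
t 5.83 pos [ 515.6 -146.6  222.9] yang 0.471 tilt [ 0. -0.] q6 -0.77 w 88.1 F [ 0.3  0.1 -0.5]
turn -0.1 q6-> -0.78 (minus q1 change) shift [4.74 9.84 2.92] rows>= 10
```

Emit:
move_arm([
  [[0.5,1,0.3],0,0],
  [[0.5,1,0.3],0,0],
  [[0.5,1,0.3],0,0],
  [[0.5,1,0.3],0,0],
  [[0.5,1,0.3],0,0],
  [[0.5,1,0.3],0,0],
  [[0.5,1,0.3],0,0],
  [[0.5,1,0.3],0,0],
  [[0.5,1,0.3],0,0],
  [[0.2,0.8,0.2],0,0],
  [[0,0,0],0,0],
  [[0,0,0],0,0],
])

```text
t: 6.83
ee_pos: [679.6, 68.7, 149.5]
orientation: [-1.639, -2.679, 0.001]
ft_force: [-0.7, 0.6, -0.3]
width: 87.6
grasp_force: 0.0
```

```bash
cat > wrist.py <<'E'
from h import *
def wproj_fn():
    o=ctrl.get_obs(); im=cams.get_image("wrist"); Rm=R.from_rotvec(o["orientation"]).as_matrix(); Mo=np.array(im["mount"]);K=np.array(im["camera_matrix"])
    def pr(X):
        T=(np.atleast_2d(X)-o["ee_pos"])@Rm; C=(T-Mo[:3,3])@Mo[:3,:3]
        r=np.hypot(C[:,0],C[:,1])+1e-9; th=np.arctan2(r,C[:,2]); return np.c_[K[0,2]+K[0,0]*th*C[:,0]/r,K[1,2]+K[1,1]*th*C[:,1]/r]
    return im,pr
def wsil(pr,parts,p):
    m=np.zeros((384*4,512*4),np.uint8)
    for P in parts: cv2.fillConvexPoly(m,cv2.convexHull(((pr(place(P,p))+.5)*64).astype(np.int32)),255,shift=4)
    return cv2.resize(m,(512,384),interpolation=cv2.INTER_AREA)/255.
def wfit(pr,m,parts,p0,round_=False,z=0):
    f=lambda q: np.abs(wsil(pr,parts,[q[0],q[1],p0[2] if round_ else q[2]/100,z])-m).sum()/m.sum()
    x0=np.array([p0[0],p0[1]]+([] if round_ else [p0[2]*100])); n=len(x0)
    S=np.vstack([x0]+[x0+8*np.eye(n)[i] for i in range(n)])
    r=minimize(f,x0,method="Nelder-Mead",options=dict(initial_simplex=S,xatol=.1,fatol=1e-4)); q=r.x
    return q.round(2),round(r.fun,3)
E
python3 - <<'E'
from wrist import *
im,pr=wproj_fn();a=cv2.cvtColor(im["image"],cv2.COLOR_RGB2BGR)
L=cams.cut_out("wrist","case_orange")
for b in L: print(round(b["p"],2),np.round(b["rect"]),wfit(pr,b["pixels"].astype(float),M["case"],[679,72,.48]))
for P in place(M["case"][0],[679,72,.48]): cv2.circle(a,tuple(int(v) for v in pr(P)[0]),2,(0,255,0),-1)
cv2.imwrite("pics/w1.png",a)
E
python3 rel.py 679 72 26 0.48 1
```

```text
0.77 [257. 193.  68.  50.] (array([678.5 ,  73.05,  49.27]), np.float64(0.059))
t 6.93 pos [679.   67.4 150.1] yang 0.471 tilt [-0.001 -0.   ] q6 -0.39 w 87.7 F [-0.   0.2  0.9]
turn -0.1 q6-> -0.4 (minus q1 change) shift [0.16 0.09 4.97] rows>= 5
```

View pics/w1.png

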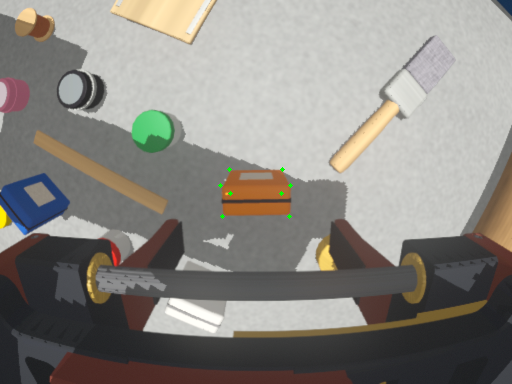

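The wrist view shows the orange case centred at (256,193) and the projected model matches it, so the calibration is fine. Descend and grip.

Emit:
move_arm([
  [[0.2,0.1,0.8],-0.2,0],
  [[0,0,0.9],0,0],
  [[0,0,0.9],0,0],
  [[0,0,0.9],0,0],
  [[0,0,0.8],0,0],
  [[0,0,0.66],0,0],
  [[0,0,0],0,0],
  [[0,0,0],0,1],
  [[0,0,0],0,1],
  [[0,0,0],0,1],
  [[0,0,0],0,1],
  [[0,0,0],0,1],
  [[0,0,0],0,1],
  [[0,0,0],0,1],
])

```text
t: 8.1
ee_pos: [680.1, 73.6, 27.2]
orientation: [1.617, 2.692, 0.001]
ft_force: [-1.4, -0.5, 6.7]
width: 55.7
grasp_force: 30.0
```

```bash
python3 rel.py 500 375 160 -0.02 1
```

```text
t 8.1 pos [680.1  73.6  27.2] yang 0.489 tilt [ 0.001 -0.   ] q6 -0.4 w 55.7 F [-1.4 -0.5  6.7]
turn 5.83 q6-> 0.11 (minus q1 change) shift [11.91 -7.44 -5.32] rows>= 12
```

Emit:
move_arm([
  [[0,0,-0.7],1,1],
  [[0,0,-1],1,1],
  [[0,0,-1],1,1],
  [[0,0,-1],1,1],
  [[0,0,-1],1,1],
  [[0,0,-0.6],0.83,1],
  [[0.9,-0.6,0],0,1],
  [[0.9,-0.6,0],0,1],
  [[0.9,-0.6,0],0,1],
  [[0.9,-0.6,0],0,1],
  [[0.9,-0.6,0],0,1],
  [[0.9,-0.6,0],0,1],
  [[0.9,-0.6,0],0,1],
  [[0.9,-0.6,0],0,1],
  [[0.9,-0.6,0],0,1],
  [[0.9,-0.6,0],0,1],
  [[0.9,-0.6,0],0,1],
  [[0.9,-0.6,0],0,1],
  [[0.6,-0.2,0],0,1],
  [[0,0,0],0,1],
])

```text
t: 9.77
ee_pos: [499.4, 365.0, 158.8]
orientation: [-2.24, -2.202, -0.001]
ft_force: [0.0, 0.0, -0.9]
width: 56.0
grasp_force: 30.0
```

```bash
python3 - <<'E'
from wrist import *
im,pr=wproj_fn();a=cv2.cvtColor(im["image"],cv2.COLOR_RGB2BGR)
for k,c in(("carrier",(0,255,0)),("stop",(0,0,255))):
    for b in cams.cut_out("wrist",k)[:2]: print(k,round(b["p"],2),np.round(b["rect"]))
p=[497.4,290.8,-.02]
for B in M["carrier"]:
    for P in place(B,p):
        u=pr(P)[0]; cv2.circle(a,tuple(int(v) for v in u),2,(0,255,0),-1)
for P in place(box(0,-55+11,90,10,8,68),p): cv2.circle(a,tuple(int(v) for v in pr(P)[0]),2,(0,0,255),-1)
cv2.imwrite("pics/w2.png",a)
E
python3 rel.py 499 378 60 -0.02 1
```

```text
carrier 0.98 [255. 232. 106. 188.]
stop 0.6 [255. 310.  89.   9.]
t 9.92 pos [500.8 361.8 158.6] yang -0.02 tilt [ 0. -0.] q6 0.63 w 56.0 F [-0.3 -0.3 -2.2]
turn 0.0 q6-> 0.63 (minus q1 change) shift [ 0.65 -0.09  3.94] rows>= 4
```

View pics/w2.png

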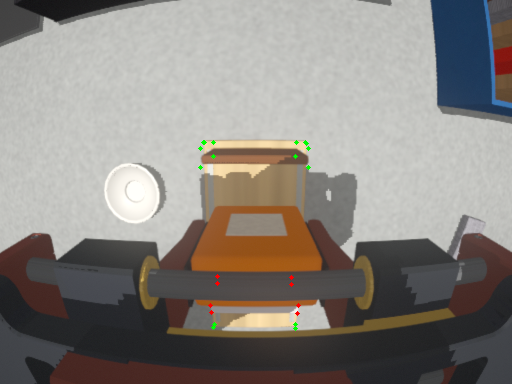

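The dark wall is at rows 148–162 and the model outline agrees with the picture. I'll lower it, then nudge toward the wall.

Emit:
move_arm([
  [[0.4,-0.05,0.8],0,1],
  [[0.15,0,1],0,1],
  [[0,0,1],0,1],
  [[0,0,1],0,1],
  [[0,0,0.8],0,1],
  [[0,0,0.16],0,1],
  [[0,0,0],0,1],
  [[0,0,0],0,1],
])

```text
t: 10.58
ee_pos: [500.3, 375.6, 40.3]
orientation: [2.245, 2.198, 0.001]
ft_force: [0.2, -1.1, -1.4]
width: 55.9
grasp_force: 30.0
```

```bash
python3 rel.py 499.2 380 35.5 -0.02 1
```

```text
t 10.58 pos [500.3 375.6  40.3] yang -0.021 tilt [0. 0.] q6 0.65 w 55.9 F [ 0.2 -1.1 -1.4]
turn -0.01 q6-> 0.64 (minus q1 change) shift [ 0.18 -0.05  0.19] rows>= 1
```

Emit:
move_arm([
  [[0,0,0.08],0,1],
  [[0,0,0.08],0,1],
  [[0.06,0,0],0,1],
  [[0.06,0,0],0,1],
  [[0.06,0,0],0,1],
  [[0,0,0],0,1],
])

```text
t: 11.08
ee_pos: [499.7, 381.1, 36.1]
orientation: [2.243, 2.2, 0.001]
ft_force: [0.1, 0.1, -2.0]
width: 55.9
grasp_force: 30.0
```

Emit:
move_arm([
  [[0.04,0,0.02],0,1],
  [[0.04,0,0],0,1],
  [[0,0,0],0,1],
])

```text
t: 11.33
ee_pos: [499.6, 382.8, 35.3]
orientation: [-2.243, -2.199, -0.0]
ft_force: [0.5, -0.2, -0.0]
width: 56.0
grasp_force: 30.0
```

Emit:
move_arm([
  [[0,0,0.02],0,1],
  [[0,0,0],0,0],
  [[0,0,0],0,0],
  [[0,0,0],0,0],
  [[0,0,0],0,0],
  [[0,0,0],0,0],
  [[0,0,-0.5],0,0],
  [[0,0,-1],0,0],
  [[0,0,-1],0,0],
  [[0,0,-1],0,0],
  [[0,0,-1],0,0],
  [[0,0,-1],0,0],
  [[0,0,0],0,0],
])

```text
t: 12.42
ee_pos: [502.1, 384.4, 178.5]
orientation: [2.243, 2.198, 0.014]
ft_force: [0.4, 0.3, -0.4]
width: 87.3
grasp_force: 0.0
```

```bash
python3 - <<'E'
from wrist import *
im,pr=wproj_fn();a=cv2.cvtColor(im["image"],cv2.COLOR_RGB2BGR)
for b in cams.cut_out("wrist","case_orange")[:2]: print(round(b["p"],2),np.round(b["rect"]),wfit(pr,b["pixels"].astype(float),M["case"],[499,382,-.02],z=8))
p=[497.4,290.8,-.02]
for B in M["carrier"]:
    for P in place(B,p): cv2.circle(a,tuple(int(v) for v in pr(P)[0]),2,(0,255,0),-1)
cv2.imwrite("pics/w3.png",a)
E
python3 rel.py 452 -58.5 150 -0.32 1
```

```text
0.84 [254. 198.  65.  33.] (array([ 4.9972e+02,  3.8294e+02, -1.2000e-01]), np.float64(0.326))
t 12.52 pos [500.1 383.  174. ] yang -0.02 tilt [0.002 0.002] q6 0.65 w 87.7 F [-0.7 -0.2  0.1]
turn 3.44 q6-> 0.95 (minus q1 change) shift [-17.37   3.73   0.92] rows>= 18
```

View pics/w3.png

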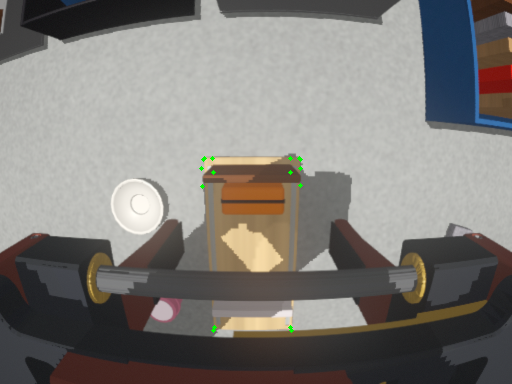

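Orange stands upright against the dark wall at (252,197), between the wall and the stop. Next, blue.

Emit:
move_arm([
  [[0,0,0],0.86,0],
  [[0,0,0],0.86,0],
  [[0,0,0],0.86,0],
  [[0,0,0],0.86,0],
  [[-1,0.2,0],0,0],
  [[-1,0.2,0],0,0],
  [[-1,0.2,0],0,0],
  [[-1,0.2,0],0,0],
  [[-1,0.2,0],0,0],
  [[-1,0.2,0],0,0],
  [[-1,0.2,0],0,0],
  [[-1,0.2,0],0,0],
  [[-1,0.2,0],0,0],
  [[-1,0.2,0],0,0],
  [[-1,0.2,0],0,0],
  [[-1,0.2,0],0,0],
  [[-1,0.2,0],0,0],
  [[-1,0.2,0],0,0],
  [[-1,0.3,0.2],0,0],
  [[-0.9,0.3,0.2],0,0],
])

```text
t: 14.18
ee_pos: [453.9, -22.8, 161.3]
orientation: [-2.546, -1.838, 0.002]
ft_force: [-0.1, -0.1, -0.1]
width: 88.1
grasp_force: 0.0
```

Emit:
move_arm([
  [[-0.5,0.2,0.4],0,0],
  [[0,0,0],0,0],
  [[0,0,0],0,0],
])

```text
t: 14.43
ee_pos: [454.8, -35.2, 151.1]
orientation: [-2.547, -1.835, 0.003]
ft_force: [-0.8, 0.1, 0.4]
width: 87.7
grasp_force: 0.0
```

```bash
python3 - <<'E'
from wrist import *
im,pr=wproj_fn()
for b in cams.cut_out("wrist","case_blue")[:2]: print(round(b["p"],2),np.round(b["rect"]),wfit(pr,b["pixels"].astype(float),M["case"],[452,-58,-.32]))
E
python3 rel.py 452 -58 27 -0.32 1
```

```text
0.67 [261. 218.  66.  51.] (array([452.31, -56.05, -35.31]), np.float64(0.109))
0.63 [458. 153.  79.  46.] (array([ 482.08,   -0.54, -103.18]), np.float64(1.869))
t 14.53 pos [455.6 -34.3 151.9] yang -0.32 tilt [-0.001  0.   ] q6 0.22 w 87.4 F [ 0.2  0.  -0.2]
turn -0.0 q6-> 0.22 (minus q1 change) shift [-0.94  0.17  5.  ] rows>= 5
```

Emit:
move_arm([
  [[-0.5,0.09,0],0.11,0],
  [[-0.42,0.07,0.4],0,0],
  [[0,0,0.9],0,0],
  [[0,0,0.9],0,0],
  [[0,0,0.9],0,0],
  [[0,0,0.9],0,0],
  [[0,0,0.8],0,0],
  [[0,0,0.2],0,0],
  [[0,0,0],0,0],
  [[0,0,0],0,1],
  [[0,0,0],0,1],
  [[0,0,0],0,1],
  [[0,0,0],0,1],
  [[0,0,0],0,1],
  [[0,0,0],0,1],
  [[0,0,0],0,1],
])

```text
t: 15.87
ee_pos: [452.8, -58.1, 27.8]
orientation: [2.555, 1.826, 0.001]
ft_force: [-0.9, 0.2, 7.5]
width: 55.9
grasp_force: 30.0
```

```bash
python3 rel.py 499.5 345 185 -0.02 1
```

```text
t 15.87 pos [452.8 -58.1  27.8] yang -0.33 tilt [ 0.001 -0.   ] q6 0.18 w 55.9 F [-0.9  0.2  7.5]
turn -3.55 q6-> -0.13 (minus q1 change) shift [16.16  1.55 -6.29] rows>= 17
```

Emit:
move_arm([
  [[0,0,-0.8],0,1],
  [[0,0,-1],-1,1],
  [[0,0,-1],-1,1],
  [[0,0,-1],-1,1],
  [[0,0,-1],-0.55,1],
  [[0,0,-1],0,1],
  [[0.9,0.1,-0.5],0,1],
  [[0.9,0.1,0],0,1],
  [[0.9,0.1,0],0,1],
  [[0.9,0.1,0],0,1],
  [[0.9,0.1,0],0,1],
  [[0.9,0.1,0],0,1],
  [[0.9,0.1,0],0,1],
  [[0.9,0.1,0],0,1],
  [[0.9,0.1,0],0,1],
  [[0.9,0.1,0],0,1],
  [[0.9,0.1,0],0,1],
  [[0.9,0.1,0],0,1],
  [[0.9,0.1,0],0,1],
  [[0.9,0.1,0],0,1],
])

```text
t: 17.53
ee_pos: [493.4, 257.2, 184.6]
orientation: [-2.243, -2.199, 0.001]
ft_force: [0.1, -0.5, -0.6]
width: 55.7
grasp_force: 30.0
```

Emit:
move_arm([
  [[0.9,0.05,0],0,1],
  [[0.9,0.05,0],0,1],
  [[0.9,0,0],0,1],
  [[0.6,0,0],0,1],
  [[0,0,0],0,1],
  [[0,0,0],0,1],
])

```text
t: 18.03
ee_pos: [497.4, 338.8, 184.3]
orientation: [2.242, 2.201, -0.001]
ft_force: [-0.5, -0.8, -1.6]
width: 55.9
grasp_force: 30.0
```

```bash
python3 rel.py 499.7 352 37 -0.02 1
```

```text
t 18.03 pos [497.4 338.8 184.3] yang -0.019 tilt [-0.001 -0.001] q6 0.6 w 55.9 F [-0.5 -0.8 -1.6]
turn 0.02 q6-> 0.6 (minus q1 change) shift [0.54 0.09 5.89] rows>= 6
```

Emit:
move_arm([
  [[0.4,0.1,0.5],0,1],
  [[0.14,0,0.9],0,1],
  [[0,0,1],0,1],
  [[0,0,1],0,1],
  [[0,0,1],0,1],
  [[0,0,0.9],0,1],
  [[0,0,0.5],0,1],
  [[0,0,0.06],0,1],
  [[0,0,0],0,1],
  [[0,0,0],0,1],
])

```text
t: 18.87
ee_pos: [501.2, 352.1, 39.2]
orientation: [2.244, 2.198, 0.002]
ft_force: [0.7, -0.2, -1.4]
width: 55.7
grasp_force: 30.0
```

```bash
python3 rel.py 499.7 356 36 -0.02 1
```

```text
t 18.87 pos [501.2 352.1  39.2] yang -0.02 tilt [0.001 0.001] q6 0.61 w 55.7 F [ 0.7 -0.2 -1.4]
turn -0.0 q6-> 0.61 (minus q1 change) shift [ 0.16 -0.06  0.13] rows>= 1
```

Nudge to orange, release, rise.

Emit:
move_arm([
  [[0.06,-0.02,0.05],0,1],
  [[0.06,0,0.05],0,1],
  [[0,0,0.02],0,1],
  [[0,0,0],0,1],
  [[0,0,0],0,0],
  [[0,0,0],0,0],
  [[0,0,0],0,0],
  [[0,0,0],0,0],
  [[0,0,0],0,0],
  [[0,0,-0.5],0,0],
  [[0,0,-1],0,0],
  [[0,0,-1],0,0],
  [[0,0,-1],0,0],
  [[0,0,-1],0,0],
  [[0,0,-1],0,0],
  [[0,0,0],0,0],
  [[0,0,0],0,0],
])

```text
t: 20.28
ee_pos: [501.0, 355.7, 175.1]
orientation: [2.243, 2.199, 0.006]
ft_force: [-1.0, 0.5, -0.2]
width: 87.7
grasp_force: 0.0
```

```bash
python3 - <<'E'
from wrist import *
im,pr=wproj_fn();cv2.imwrite("pics/w4.png",cv2.cvtColor(im["image"],cv2.COLOR_RGB2BGR))
E
python3 rel.py 497 210 120 -0.02 1
```

```text
t 20.33 pos [500.1 355.1 173.5] yang -0.02 tilt [0.001 0.001] q6 0.62 w 88.1 F [ 0.6 -0.  -0.2]
turn 0.0 q6-> 0.62 (minus q1 change) shift [-5.81 -0.01  2.13] rows>= 6
```

View pics/w4.png

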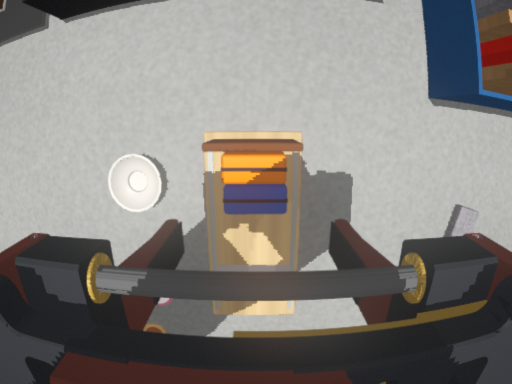

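Orange (254,167) and blue (254,199) are side by side and upright. Now the stop.

Emit:
move_arm([
  [[-0.8,0,0],0,1],
  [[-1,0,0],0,1],
  [[-1,0,0],0,1],
  [[-1,0,0],0,1],
  [[-1,0,0],0,1],
  [[-0.9,0,0],0,1],
  [[0,0,0],0,1],
  [[0,0,0],0,1],
  [[0,-0.1,0.8],0,1],
  [[0,0,1],0,1],
  [[0,0,1],0,1],
  [[0,0,1],0,1],
  [[0,0,0.9],0,1],
  [[0,0,0.5],0,1],
  [[0,0,0],0,1],
  [[0,0,0],0,1],
])

```text
t: 21.67
ee_pos: [494.5, 213.3, 42.2]
orientation: [-2.242, -2.199, 0.002]
ft_force: [0.9, 0.4, 1.3]
width: 0.7
grasp_force: 0.0
```

```bash
python3 - <<'E'
from h import *
im=cams.get_image("side");a=cv2.cvtColor(im["image"],cv2.COLOR_RGB2BGR)[200:384,130:400];cv2.imwrite("pics/s1.png",cv2.resize(a,None,fx=2.8,fy=2.8))
E
python3 rel.py 497.5 322 42 -0.02 1
```

```text
t 21.72 pos [495.2 213.4  43.1] yang -0.019 tilt [0. 0.] q6 0.4 w 0.6 F [ 0.2 -0.1  1.5]
turn 0.01 q6-> 0.4 (minus q1 change) shift [4.35 0.01 0.04] rows>= 5
```

View pics/s1.png

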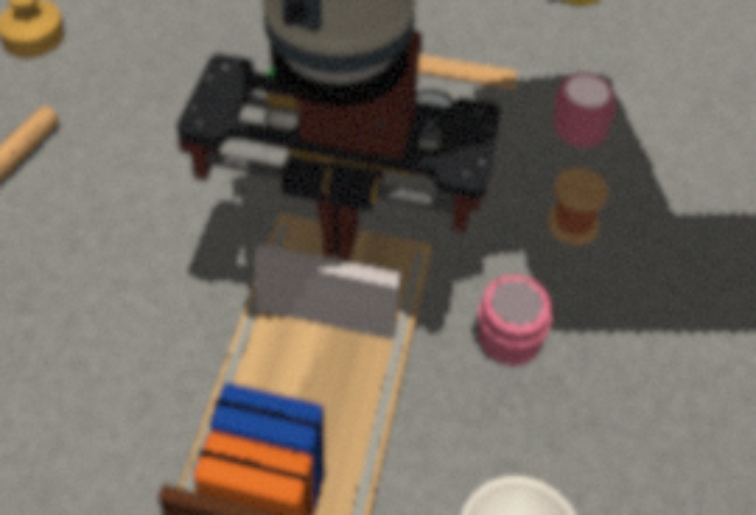

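The shut fingers are behind the stop, near its middle at (340,240). Push.

Emit:
move_arm([
  [[0.4,0,0],0,1],
  [[0.4,0,0],0,1],
  [[0.4,0,0],0,1],
  [[0.4,0,0],0,1],
  [[0.4,0,0],0,1],
  [[0.4,0,0],0,1],
  [[0.4,0,0],0,1],
  [[0.4,0,0],0,1],
  [[0.4,0,0],0,1],
  [[0.2,0,0],0,1],
  [[0.1,0,0],0,1],
  [[0.1,0,0],0,1],
  [[0,0,0],0,1],
])

```text
t: 22.8
ee_pos: [496.7, 313.0, 42.6]
orientation: [-2.243, -2.199, -0.0]
ft_force: [-0.4, 0.5, -0.1]
width: 0.4
grasp_force: 0.0
```

Emit:
move_arm([
  [[0.08,0,0],0,1],
  [[0.08,0,0],0,1],
  [[0,0,0],0,1],
  [[0,0,0],0,1],
])

```text
t: 23.13
ee_pos: [496.8, 316.6, 42.6]
orientation: [-2.244, -2.199, 0.0]
ft_force: [-0.3, 0.0, 0.1]
width: 0.5
grasp_force: 0.2
```

Emit:
move_arm([
  [[0.06,0,0],0,1],
  [[0.06,0,0],0,1],
])

```text
t: 23.3
ee_pos: [496.8, 319.5, 42.6]
orientation: [-2.244, -2.199, 0.001]
ft_force: [0.4, -1.7, -0.7]
width: 0.5
grasp_force: 0.8
```

Emit:
move_arm([
  [[0.06,0,0],0,1],
  [[0.06,0,0],0,1],
])

```text
t: 23.47
ee_pos: [496.9, 322.6, 42.6]
orientation: [2.243, 2.199, -0.001]
ft_force: [0.5, -3.2, 0.2]
width: 0.3
grasp_force: 1.5
```

Emit:
move_arm([
  [[0.05,0,0],0,1],
  [[0.05,0,0],0,1],
])

```text
t: 23.63
ee_pos: [496.9, 323.7, 42.6]
orientation: [2.241, 2.199, -0.004]
ft_force: [2.5, -15.5, 5.4]
width: 0.6
grasp_force: 8.1
```

Emit:
move_arm([
  [[0.04,0,0],0,1],
  [[0.02,0,0],0,1],
])

```text
t: 23.8
ee_pos: [496.9, 323.7, 42.6]
orientation: [2.241, 2.199, -0.007]
ft_force: [3.9, -21.1, 7.4]
width: 0.6
grasp_force: 9.9
```

Snug (force jump at 323.7, exactly as predicted). Back off and rise, then to the red tub.

Emit:
move_arm([
  [[-0.2,0,0],0,1],
  [[-0.5,0,0],0,1],
  [[-0.3,0,-0.3],0,0],
  [[0,0,-1],0,0],
  [[0,0,-1],0,0],
  [[0,0,-1],0,0],
  [[0,0,-1],0,0],
  [[0,0,-0.7],0,0],
  [[0,0,0],0,0],
  [[0,0,0],0,0],
])

```text
t: 24.63
ee_pos: [497.1, 301.8, 168.8]
orientation: [2.243, 2.199, 0.004]
ft_force: [-0.6, -0.0, -0.3]
width: 49.9
grasp_force: 0.0
```

```bash
cat > chk.py <<'E'
from wrist import *
from h import *
im=cams.get_image("side"); it=None
b=cams.cut_out("side","stop")
for x in b[:2]: print("stop",round(x["p"],2),fit([(im,x["pixels"].astype(float))],M["stop"],[498,392,-.02],True))
for n,y in(("case_orange",382),("case_blue",356)):
    for x in cams.boxes_of("side",n)[:2]: print(n,round(x["p"],2),np.round(x["rect"]),proj(im,np.array([[499.6,y,88.]])))
a=cv2.cvtColor(im["image"],cv2.COLOR_RGB2BGR)[200:384,130:400];cv2.imwrite("pics/s2.png",cv2.resize(a,None,fx=2.8,fy=2.8))
E
python3 chk.py
python3 rel.py 459.5 81 140 -0.02 1
```

```text
stop 0.96 (array([ 4.99202780e+02,  3.95273013e+02, -2.00000000e-02]), np.float64(2.8602755696873343))
case_orange 0.6 [222. 368.  44.  27.] [[220.53041642 365.26472261]]
case_blue 0.74 [224. 359.  46.  42.] [[225.77130702 347.82432926]]
t 24.83 pos [495.8 301.1 166.3] yang -0.02 tilt [-0.002 -0.001] q6 0.55 w 66.2 F [ 0.2 -0.3  0.6]
turn -0.0 q6-> 0.55 (minus q1 change) shift [-8.83 -1.27  1.06] rows>= 9
```

View pics/s2.png

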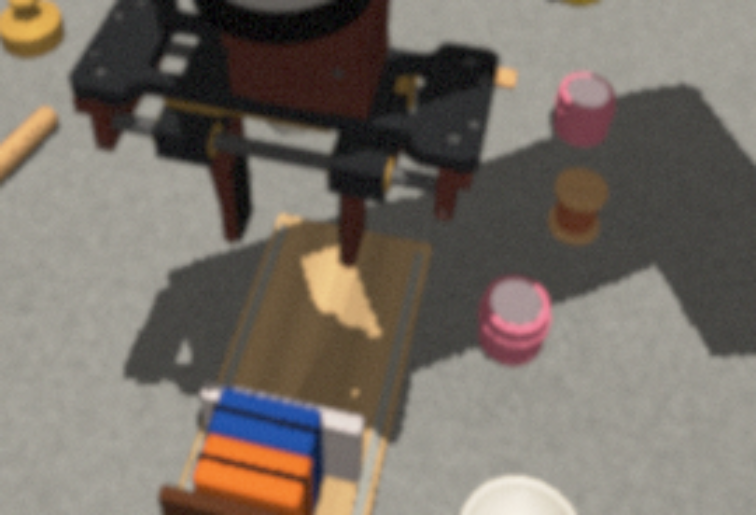

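The stop stands tight against blue and both cases are upright. Next, the magnifier.

Emit:
move_arm([
  [[-0.8,-0.1,0],0,0],
  [[-1,-0.2,0],0,0],
  [[-1,-0.2,0],0,0],
  [[-1,-0.2,0],0,0],
  [[-1,-0.1,0.1],0,0],
  [[-1,-0.1,0.2],0,0],
  [[-1,-0.1,0.2],0,0],
  [[-1,-0.1,0.2],0,0],
  [[-1,-0.1,0.2],0,0],
  [[0,0,0],0,0],
  [[0,0,0],0,0],
])

```text
t: 25.75
ee_pos: [461.4, 81.5, 144.2]
orientation: [-2.245, -2.195, 0.003]
ft_force: [-0.1, -0.3, 0.3]
width: 87.7
grasp_force: 0.0
```

```bash
python3 - <<'E'
from wrist import *
im,pr=wproj_fn()
for b in cams.cut_out("wrist","loupe")[:3]: print(round(b["p"],2),np.round(b["rect"]),wfit(pr,b["pixels"].astype(float),M["loupe"],[459.5,81,0],True))
E
python3 rel.py 459.5 81 12 -0.02 1
```

```text
0.84 [255. 192.  45.  45.] (array([458.52,  82.03]), np.float64(0.064))
0.74 [147. 230.  41.  41.] (array([463.79, 142.85]), np.float64(2.746))
t 25.85 pos [462.3  82.8 144.9] yang -0.02 tilt [-0.  0.] q6 0.17 w 88.1 F [-0.2  0.   0.1]
turn -0.0 q6-> 0.17 (minus q1 change) shift [-0.07 -0.11  5.31] rows>= 6
```

Emit:
move_arm([
  [[0,-0.13,0.7],0,0],
  [[0,0,1],0,0],
  [[0,0,1],0,0],
  [[0,0,1],0,0],
  [[0,0,0.9],0,0],
  [[0,0,0.6],0,0],
  [[0,0,0.1],0,0],
  [[0,0,0],0,0],
  [[0,0,0],0,1],
  [[0,0,0],0,1],
  [[0,0,0],0,1],
  [[0,0,0],0,1],
  [[0,0,0],0,1],
  [[0,0,0],0,1],
  [[0,0,0],0,1],
  [[0,0,0],0,1],
])

```text
t: 27.18
ee_pos: [458.9, 82.3, 12.8]
orientation: [2.244, 2.199, 0.0]
ft_force: [0.4, -1.0, 2.7]
width: 41.6
grasp_force: 30.0
```

```bash
python3 - <<'E'
from h import *
for y in(55,-55): print(place(np.array([[0.,y,0]]),[504.2,-288.5,-.285]))
E
python3 rel.py 488.7 -341.3 100 -0.285 1
```

```text
[[ 519.66365982 -235.7186091     0.        ]]
[[ 488.73634018 -341.2813909     0.        ]]
t 27.18 pos [458.9  82.3  12.8] yang -0.02 tilt [0. 0.] q6 0.17 w 41.6 F [ 0.4 -1.   2.7]
turn 3.04 q6-> 0.44 (minus q1 change) shift [-15.93   5.91  -3.49] rows>= 16
```

Emit:
move_arm([
  [[0,0,-0.7],0,1],
  [[0,0,-1],1,1],
  [[0,0,-1],1,1],
  [[0,0,-1],1,1],
  [[0,0,-0.8],0,1],
  [[-0.9,0.3,0],0,1],
  [[-1,0.4,0],0,1],
  [[-1,0.4,0],0,1],
  [[-1,0.4,0],0,1],
  [[-1,0.4,0],0,1],
  [[-1,0.4,0],0,1],
  [[-1,0.4,0],0,1],
  [[-1,0.4,0],0,1],
  [[-1,0.4,0],0,1],
  [[-1,0.4,0],0,1],
  [[-1,0.4,0],0,1],
  [[-1,0.4,0],0,1],
  [[-1,0.3,0],0,1],
  [[-1,0.3,0],0,1],
  [[-1,0.3,0],0,1],
])

```text
t: 28.85
ee_pos: [489.3, -315.5, 124.8]
orientation: [-2.511, -1.887, 0.0]
ft_force: [1.3, 0.3, -1.3]
width: 41.7
grasp_force: 30.0
```

Emit:
move_arm([
  [[-1,0.3,0],0,1],
  [[0,0,0],0,1],
  [[0,0,0],0,1],
])

```text
t: 29.1
ee_pos: [489.6, -341.3, 124.7]
orientation: [-2.513, -1.884, 0.0]
ft_force: [-0.5, 0.7, -1.2]
width: 41.8
grasp_force: 30.0
```

```bash
python3 - <<'E'
from wrist import *
im,pr=wproj_fn();a=cv2.cvtColor(im["image"],cv2.COLOR_RGB2BGR)
for q in place(np.array([[sx*60,sy*112.5,20] for sx in(-1,1) for sy in(-1,0,1)],float),[504.2,-288.5,-.285]): cv2.circle(a,tuple(int(v) for v in pr(q)[0]),2,(0,255,0),-1)
cv2.imwrite("pics/w5.png",a)
E
python3 rel.py 488.7 -341.3 18.5 -0.285 1
```

```text
t 29.15 pos [ 489.4 -340.2  124.7] yang -0.283 tilt [-0.001  0.001] q6 -0.34 w 41.5 F [ 0.6 -0.4 -0.8]
turn 0.02 q6-> -0.34 (minus q1 change) shift [-0.05 -0.01  4.25] rows>= 5
```

View pics/w5.png

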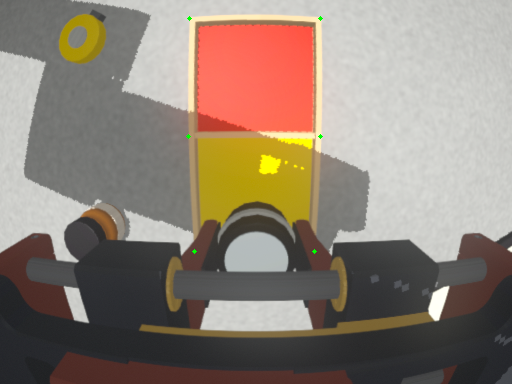

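The tray model matches; the magnifier is over the yellow well at (256,250). Lower and release with a part opening.

Emit:
move_arm([
  [[0,0,0.7],0,1],
  [[0,0,1],0,1],
  [[0,0,1],0,1],
  [[0,0,0.9],0,1],
  [[0,0,0.5],0,1],
  [[0,0,0.12],0,1],
  [[0,0,0.05],0,1],
  [[0,0,0],0,1],
  [[0,0,0],0,0.3],
  [[0,0,0],0,0.3],
  [[0,0,0],0,0.3],
  [[0,0,0],0,0.3],
  [[0,0,-0.5],0,0.3],
  [[0,0,-1],0,0.3],
  [[0,0,-1],0,0.3],
  [[0,0,-1],0,0],
  [[0,0,-1],0,0],
  [[0,0,0],0,0],
])

```text
t: 30.65
ee_pos: [492.7, -342.4, 136.9]
orientation: [2.505, 1.882, 0.004]
ft_force: [1.2, -0.2, 0.6]
width: 77.8
grasp_force: 0.0
```

```bash
python3 rel.py 560.5 -74 140 -0.1 1
```

```text
t 30.65 pos [ 492.7 -342.4  136.9] yang -0.282 tilt [ 0.007 -0.005] q6 -0.35 w 77.8 F [ 1.2 -0.2  0.6]
turn -2.08 q6-> -0.53 (minus q1 change) shift [10.95  1.63 -0.16] rows>= 11
```

Emit:
move_arm([
  [[0.7,0,0],0,0],
  [[1,-0.04,0],0,0],
  [[1,-0.04,0],0,0],
  [[1,-0.04,0],0,0],
  [[1,-0.04,0],0,0],
  [[1,-0.04,0],0,0],
  [[1,-0.04,0],0,0],
  [[1,-0.04,0],0,0],
  [[1,-0.04,0],0,0],
  [[1,-0.04,0],0,0],
  [[0.9,0,0],0,0],
  [[0.4,0,0],0,0],
  [[0,0,0],0,0],
  [[0,0,0],0,0],
])

```text
t: 31.82
ee_pos: [557.8, -73.9, 131.0]
orientation: [2.51, 1.889, -0.0]
ft_force: [-0.9, -0.6, -0.4]
width: 88.0
grasp_force: 0.0
```

```bash
python3 - <<'E'
from wrist import *
im,pr=wproj_fn()
for b in cams.cut_out("wrist","tub_red")[:3]: print(round(b["p"],2),np.round(b["rect"]),wfit(pr,b["pixels"].astype(float),M["tub"],[560.5,-74,0],True))
E
python3 rel.py 560.5 -74 17 -0.285 1
```

```text
0.9 [258. 197.  47.  51.] (array([560.06, -72.43]), np.float64(0.067))
t 31.92 pos [557.6 -74.8 131. ] yang -0.282 tilt [-0. -0.] q6 0.13 w 88.1 F [ 0.2  0.  -0.1]
turn 0.03 q6-> 0.13 (minus q1 change) shift [0.06 0.1  4.56] rows>= 5
```

Emit:
move_arm([
  [[0.1,0.07,0.7],0,0],
  [[0,0,1],0,0],
  [[0,0,1],0,0],
  [[0,0,1],0,0],
  [[0,0,0.7],0,0],
  [[0,0,0.15],0,0],
  [[0,0,0],0,0],
  [[0,0,0],0,1],
  [[0,0,0],0,1],
  [[0,0,0],0,1],
  [[0,0,0],0,1],
  [[0,0,0],0,1],
  [[0,0,0],0,1],
  [[0,0,0],0,1],
])

```text
t: 33.08
ee_pos: [560.4, -71.8, 17.5]
orientation: [2.511, 1.887, 0.0]
ft_force: [-0.3, 0.2, 0.1]
width: 44.6
grasp_force: 0.0
```

```bash
python3 rel.py 519.7 -235.7 110 -0.285 1
```

```text
t 33.08 pos [560.4 -71.8  17.5] yang -0.282 tilt [ 0. -0.] q6 0.13 w 44.6 F [-0.3  0.2  0.1]
turn 0.04 q6-> 0.14 (minus q1 change) shift [-6.75  0.28 -3.7 ] rows>= 7
```

Not yet closed; give it a few more rows, then lift and carry.

Emit:
move_arm([
  [[0,0,0],0,1],
  [[0,0,0],0,1],
  [[0,0,0],0,1],
])

```text
t: 33.33
ee_pos: [560.4, -71.8, 17.3]
orientation: [2.511, 1.888, 0.0]
ft_force: [-0.6, -0.7, 3.8]
width: 40.4
grasp_force: 30.0
```

Emit:
move_arm([
  [[0,0,-0.7],0,1],
  [[0,0,-1],0,1],
  [[0,0,-1],0,1],
  [[0,0,-1],0,1],
  [[-0.75,0.05,0],0,1],
  [[-1,0.05,0],0,1],
  [[-1,0.05,0],0,1],
  [[-1,0.05,0],0,1],
  [[-1,0.05,0],0,1],
  [[-1,0.03,0],0,1],
  [[-1,0,0],0,1],
  [[0,0,0],0,1],
  [[0,0,0],0,1],
])

```text
t: 34.42
ee_pos: [519.6, -236.8, 109.4]
orientation: [-2.513, -1.884, 0.0]
ft_force: [0.1, 0.3, -1.0]
width: 40.4
grasp_force: 30.0
```

```bash
python3 rel.py 519.7 -235.7 23 -0.285 1
```

```text
t 34.42 pos [ 519.6 -236.8  109.4] yang -0.284 tilt [-0.  0.] q6 -0.16 w 40.4 F [ 0.1  0.3 -1. ]
turn 0.01 q6-> -0.16 (minus q1 change) shift [ 0.04 -0.01  3.46] rows>= 4
```

Emit:
move_arm([
  [[0,0,0.7],0,1],
  [[0,0,1],0,1],
  [[0,0,0.9],0,1],
  [[0,0,0.6],0,1],
  [[0,0,0.25],0,1],
  [[0,0,0.02],0,1],
  [[0,0,0],0,1],
  [[0,0,0],0,0.3],
  [[0,0,0],0,0.3],
  [[0,0,0],0,0.3],
  [[0,0,0],0,0.3],
  [[0,0,-0.5],0,0.3],
  [[0,0,-1],0,0.3],
  [[0,0,-1],0,0.3],
  [[0,0,-1],0,0.3],
  [[-0.5,0,-1],0,0.3],
  [[-0.9,0,-1],0,0.3],
  [[-1,0,-1],0,0.3],
  [[-1,0,0],0,0.3],
  [[-1,0,0],0,0.3],
])

```text
t: 36.08
ee_pos: [490.2, -343.3, 188.9]
orientation: [2.507, 1.885, 0.002]
ft_force: [0.2, -0.5, 0.0]
width: 61.4
grasp_force: 0.0
```

Emit:
move_arm([
  [[-1,0,0],0,0.3],
  [[-1,0,0],0,0.3],
  [[-1,0,0],0,0.3],
  [[-1,0,0],0,0.3],
  [[-1,0,0],0,0.3],
  [[-1,0,0],0,0.3],
  [[-1,0,0],0,0.3],
  [[-0.5,0,0],0,0.3],
  [[0,0,0],0,0.3],
  [[0,0,0],0,0.3],
  [[0,0,0],0,0.3],
])

```text
t: 37.0
ee_pos: [437.6, -520.4, 185.6]
orientation: [-2.51, -1.887, -0.001]
ft_force: [-0.2, -0.4, 0.4]
width: 61.7
grasp_force: 0.0
```

```bash
python3 - <<'E'
from h import *
im=cams.get_image("top");c=lambda n,p=None:cams.cut_out("top",n)
a=cv2.cvtColor(im["image"],cv2.COLOR_RGB2BGR)
tr=np.array([504.2,-288.5]);car=np.array([497.4,290.8])
def loc(p,o,y): d=p[:2]-o; return np.array([np.cos(y)*d[0]+np.sin(y)*d[1],-np.sin(y)*d[0]+np.cos(y)*d[1]]).round(1)
for n,p0,o,y,z,k in(("tub_red",[519.7,-235.7,0],tr,-.285,5,"tub"),("loupe",[488.7,-341.3,0],tr,-.285,5,"loupe"),("case_orange",[499.5,382,-.02],car,-.02,8,"case"),("case_blue",[499.5,356,-.02],car,-.02,8,"case"),("stop",[498,392,-.02],car,-.02,0,"stop"),("case_white",[678,-60,.06],np.zeros(2),0,0,"case"),("tub_green",[562,75,0],np.zeros(2),0,0,"tub")):
    for b in c(n)[:3]:
        f,e=fit([(im,b["pixels"].astype(float))],M[k],p0,True,z)
        if e<1: print(n,round(b["p"],2),np.round(b["rect"]),"local",loc(f,o,y),round(e,2))
cv2.imwrite("pics/top9.png",cv2.resize(a[80:270,60:450],None,fx=2,fy=2))
print(np.round(ctrl.get_obs()["ee_pos"],1),np.round(ctrl.get_obs()["qvel"],3))
E
```

```text
tub_red 0.75 [356. 184.  21.  13.] local [ 1.  52.3] 0.17
loupe 0.91 [399. 194.  19.  19.] local [  1.4 -55.6] 0.14
case_blue 0.73 [ 91. 192.  17.  29.] local [ 2.4 67. ] 0.79
stop 0.6 [108. 189.  14.  40.] local [-1.000e-01  1.036e+02] 0.05
case_white 0.81 [279. 116.   9.  31.] local [676.3 -61.5] 0.11
tub_green 0.73 [221. 166.  18.  16.] local [565.3  76.7] 0.11
[ 437.7 -521.3  185.5] [-0.005  0.001 -0.003 -0.    -0.     0.   ]
```

View pics/top9.png

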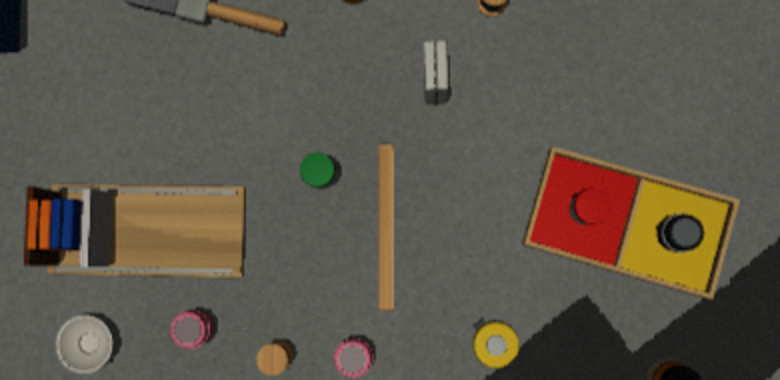

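Everything is in place: red tub at (590,206) and magnifier at (682,232) in their wells; orange, blue and stop snug at the wall (stop value about 0.10). White and green are unmoved, so I'm handing in.

```bash
python3 -c "
from workcell import ctrl
print(ctrl.close_job())"
```

```text
the job is handed in; nothing more can be done
None
```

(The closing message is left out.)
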